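Turn the hooked puller round and draw the button tin out from under the rack

TASK

The button tin has slid under the low wire rack, where no hand fits, and the hooked puller was put away handle-first in its wooden sleeve. Draw the puller out by its bar, lay it down on the bench clear of the sleeve and let go, then take it again by its handle so that the hook points forward, reach in at the rack's open end and, without the hand or arm touching the tin, hook the tin out until it stands wholly on the green pad. Leave the tin upright and the puller lying flat on the bench outside the rack, let go of everything, and leave the thread cone, pincushion and shears alone.

Things in the scene. Friction and masses are not known exactly. Their poses are not given: they have to be found in the camera images.
- puller_handle (a point): Middle of the hooked puller's orange handle (100 long, 22 wide, 24 mm high), 12 mm above the bench when flat. Axes: x along the tool to the hook, y left, z up. A blue bar 10 mm wide runs on from the handle's end (x = 50) to x = 220 mm, where the foot starts. Whole puller 0.11 kg, balance point at x = 45 mm. Starts flat on the bench, handle in the sleeve, 160 mm of bar showing.
- puller_bar (a point): Middle of the free part of the puller's blue bar, 130 mm ahead of puller_handle. The bar is 10 mm wide and 14 mm high, from 1 to 15 mm above the bench when flat; this point at 8 mm. Axes as puller_handle.
- puller_pocket (a point): Inner corner of the puller's hook: where the tin's axis lies when the tin nestles against bar and foot; at x = 185, y = 28 mm from puller_handle, same axes. The foot is a bar 10 mm thick, 14 mm high, 46 mm long; it leaves the bar's end (x = 220) to the left (+y) and leans back 15 degrees, so its tip is at x = 208, y = 45 mm.
- sleeve: Fixed wooden sleeve block, 120 mm long, 58 wide, 44 high, with a level channel 30 mm wide and 32 high, on the bench, open at one end only. Origin on the bench in mid-channel; x along the channel to its open end, whose face is 55 mm from the origin. The puller starts in it, x axes alike, puller_handle right above the origin.
- rack: Fixed low rack of dark steel wire, 76 mm high, no floor. Wire roof (wires 21 mm apart, undersides 72 mm up), sides and back keep a gripper out; it is open only at its +y end. Origin on the bench; sides at x = -100 and 100 mm, back at y = -110, open end at y = 100 mm. Side and back wires are 5 mm thick, corner legs 8 mm.
- tin_mid (a point): Middle of the loose round button tin, brass with a red lid: 44 mm diameter, 30 mm high, this point on its axis 15 mm above the bench; about 0.12 kg. It stands upright under the rack, with more free room on its rack -x side.
- pad_mid (a point): Centre of the round green pad, 130 mm diameter, flush with the bench (no step), just outside the rack's open end. Its axes do not matter.
- cone: Bystander: loose blue cone of thread, 64 mm diameter, 100 mm high, standing. Origin under its centre.
- pincushion: Bystander: loose red pincushion on a wooden foot, 68 mm diameter, 42 mm high (pins to 56 mm). Origin under its centre.
- shears: Bystander: loose tailor's shears lying flat, 16 mm high at most, blades 125 mm along its +x, black loops 100 mm along its -x, 100 mm wide. Origin under the pivot.
There are look-alikes about, which are no part of the job. Of the things that look like the part that bears tin_mid, the smallest one is meant. What is shaped like the sleeve but red is not meant.

How it is judged:
By the outcome, as a careful person would: the job done as asked, in the order asked, and still so for the second after the job is handed in, with the robot touching nothing.
It also fails if it takes over 72 s, if anything falls off the work surface, if the arm or the gripper's body presses on something with over 40 N, if the wrist force passes 120 N, or if a joint passes its speed limit or range.

ROBOT

A 6-joint arm with a two-finger parallel gripper is mounted at the origin on the work surface. World frame = base frame: x ahead of the robot, y to its left, z up, the work surface at z = 0. Lengths are in m, angles in rad, forces in N, time in s.
With the tool pointing down it reaches from about 0.35 to 0.875 m from the base axis. Payload 15.5 kg.
Tool frame: the origin (TCP) lies midway between the tips of the shut fingers; the grasp point (between the pads) lies 19 mm behind it; x points along the fingers, z is the direction in which the jaws open and shut, and the axes are right-handed (so a half turn about x gives the same grasp; the last joint's range is limited). The gripper opens to 85 mm and grips with 20 to 120 N. Pads are 22 mm wide; open, the fingers measure 114 mm over their backs; the gripper's body (76 mm by 85 mm) begins 54 mm behind the grasp point. The pads swing forward as they close: fully open they stand 13 mm farther back than shut.
Start: joints at [-1.433, 0.494, 1.345, -0, 1.302, -0.096], TCP at [0.144, -0.608, 0.198] pointing down, gripper open.
Joint ranges: [-2.91, 2.91], [-0.82, 2.16], [0.22, 2.67], [-1.22, 4.37], [0.12, 2.79], [-3.08, 3.08]. Speed limits (rad/s): [1.89, 1.89, 2.57, 3.01, 3.01, 3.01].

INTERFACE

Orientations are given as [roll, pitch, yaw] about the fixed x, y, z axes, in that order (R = Rz(yaw) Ry(pitch) Rx(roll)).
In Python, from rig import manip, grab_frame, get_calibration, finish_job, find_in, cut_out, status gives the robot as it stands. Calls block until the motion is done:
- manip.reach(position, orientation): joint-space move of the TCP to a pose.
- manip.line_to(position, orientation=None, rate=0.15, until_force=None): straight line of the TCP; orientation=None keeps the orientation; rate is the mean speed in m/s. With until_force (N) it stops when the force on the tool has changed by that much, and returns True; else False.
- manip.movej(angles): joint-space move.
- manip.release() and manip.clamp(force=None): open the fingers fully, or close them until they stop; force is the grip in N (None keeps the last).
- manip.hold(seconds).
- manip.ik(position, orientation): joint angles nearest the present ones, or None.
- grab_frame(name): name is "scene" or "top"; returns (picture, depth): 480x640x3 uint8, red, green, blue; 480x640 float32, m along the optical axis (not along the pixel's ray), 0 where there is no reading.
- get_calibration(name): a dict with "fx", "fy", "cx", "cy" (pixels), "dist" ([k1, k2, p1, p2, k3] as OpenCV has them; the pictures are not rectified), "world_to_cam" (4x4, takes a point from world to camera coordinates). Camera axes: x right, y down, z forward; pixel columns grow to the right and rows downward; lengths in m; the calibration is good to about 2 mm. A picture is of the moment at which its call begins. get_calibration takes no time and is no camera call.
A pose or a line that the arm cannot do raises manip.PlanningError and nothing moves.
- finish_job(): hands the job in, once; it reports no verdict.
Trained networks look in the newest picture that a camera, given by its name, has taken for a name from the list of things; names that differ only in an ending like _2 or _b are one class to them, and where a whole thing is asked for, a point or a joint stands for the part that bears it (a point fixed in the world has none). Each returns a list of dicts, best first, with "conf" (0 to 1); they miss things now and then, are a little off and sometimes report something else, mostly with a low value. They report only what shows in the picture. A call takes as long as a camera call. They do not tell look-alikes from the thing itself.
- find_in(label, camera): "centre" ([x, y, z] in m, in world coordinates, good to about 4 mm: the middle of the surface that is visible of it).
- cut_out(label, camera): "pixels" (480x640 bool, what is visible of it).
Readings, each from a call of its own:
- status.current_t(): time.
- status.current_joints(): joint angles.
- status.current_qd(): joint speeds.
- status.current_joint_torque(): joint torques, N m.
- status.current_tcp_pos(): TCP position.
- status.current_orientation(): TCP orientation.
- status.current_ft_force(): force on the tool from outside, world axes, zero at the start.
- status.current_moment(): the same for the moment, N m.
- status.current_opening(): finger opening in m.
Only numpy, scipy, OpenCV 4.12 (cv2) and the standard library are available. Lean on these libraries where they do the work, as an engineer would, in place of code of your own. Each camera call takes 0.05 s, during which the arm holds its last target. There are 200 camera calls.

## Working session

There is one attempt and no reset: what is moved stays moved. The work goes in short steps, each a Python script; the robot and the scene stay as the last script left them, time stands still between calls to the robot, and variables do not carry over. Pictures are saved under pics/ and viewed, about 8 in all and at most 12, crops included, and the job is handed in when it is done.

```bash
ls; mkdir -p pics; cat > h.py <<'E'
import numpy as np, cv2
from rig import manip, grab_frame, get_calibration, finish_job, find_in, cut_out, status
def cloud(name, depth):
    c=get_calibration(name); K=np.array([[c['fx'],0,c['cx']],[0,c['fy'],c['cy']],[0,0,1]]); d=np.array(c['dist'],float)
    v,u=np.mgrid[0:480,0:640]
    n=cv2.undistortPoints(np.stack([u.ravel(),v.ravel()],1).astype(np.float64)[:,None],K,d)[:,0]
    z=depth.ravel(); P=np.c_[n[:,0]*z,n[:,1]*z,z]
    T=np.linalg.inv(np.array(c['world_to_cam'])); W=P@T[:3,:3].T+T[:3,3]; W[z==0]=np.nan
    return W.reshape(480,640,3)
def topix(name,pts):
    c=get_calibration(name); K=np.array([[c['fx'],0,c['cx']],[0,c['fy'],c['cy']],[0,0,1]]); T=np.array(c['world_to_cam'])
    return cv2.projectPoints(np.atleast_2d(np.array(pts,float)),cv2.Rodrigues(T[:3,:3])[0],T[:3,3],K,np.array(c['dist'],float))[0][:,0]
def onplane(name,px,z=0.):
    c=get_calibration(name); K=np.array([[c['fx'],0,c['cx']],[0,c['fy'],c['cy']],[0,0,1]])
    n=cv2.undistortPoints(np.array(px,float).reshape(-1,1,2),K,np.array(c['dist'],float))[:,0]
    T=np.linalg.inv(np.array(c['world_to_cam'])); r=np.c_[n,np.ones(len(n))]@T[:3,:3].T; o=T[:3,3]
    return o+r*((z-o[2])/r[:,2])[:,None]
def save(p,img): cv2.imwrite(p,img[:,:,::-1])
E
python3 - <<'E'
from h import *
for n in('top','scene'):
    im,d=grab_frame(n); save(f'pics/{n}0.png',im); np.save(f'{n}0.npy',d)
    T=np.linalg.inv(np.array(get_calibration(n)['world_to_cam'])); print(n,T[:3,3].round(3),T[:3,2].round(2))
    for l in('puller_handle','puller_bar','sleeve','rack','tin_mid','pad_mid','cone','pincushion','shears'):
        print(l,[(np.round(r['centre'],3).tolist(),round(r['conf'],2)) for r in find_in(l,n)])
E
```

```text
pics
top [0.48  0.004 1.174] [ 0.05 -0.01 -1.  ]
puller_handle [([0.464, 0.34, 0.013], 0.86)]
puller_bar [([0.462, 0.338, 0.014], 0.73)]
sleeve [([0.256, 0.248, 0.044], 0.94), ([0.427, 0.164, 0.046], 0.88)]
rack [([0.564, -0.373, 0.078], 0.76)]
tin_mid [([0.738, -0.375, 0.035], 0.89), ([0.726, -0.242, 0.04], 0.78)]
pad_mid [([0.582, -0.166, -0.004], 0.75), ([0.464, 0.34, 0.012], 0.55)]
cone [([0.774, -0.054, 0.05], 0.66), ([0.463, 0.336, 0.017], 0.62)]
pincushion [([0.347, -0.095, 0.036], 0.6)]
shears [([0.73, 0.268, 0.01], 0.93), ([0.593, -0.355, 0.026], 0.58)]
scene [ 1.098 -0.62   0.751] [-0.54  0.55 -0.64]
puller_handle [([0.466, 0.335, 0.011], 0.74)]
puller_bar [([0.466, 0.332, 0.014], 0.69)]
sleeve [([0.445, 0.156, 0.043], 0.76)]
rack [([0.582, -0.374, 0.073], 0.6)]
tin_mid [([0.74, -0.256, 0.043], 0.77), ([0.602, -0.362, 0.028], 0.65)]
pad_mid [([0.586, -0.164, -0.002], 0.79), ([0.467, 0.333, 0.011], 0.46)]
cone [([0.793, -0.072, 0.044], 0.77)]
pincushion [([0.359, -0.107, 0.032], 0.71)]
shears [([0.732, 0.253, 0.006], 0.92)]
```

View pics/top0.png

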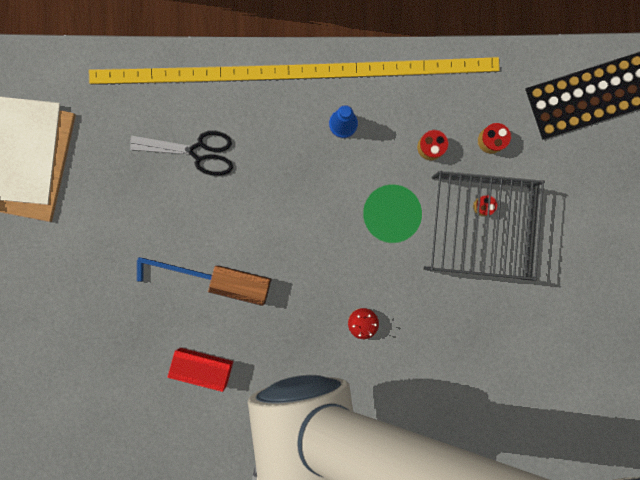

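View pics/scene0.png

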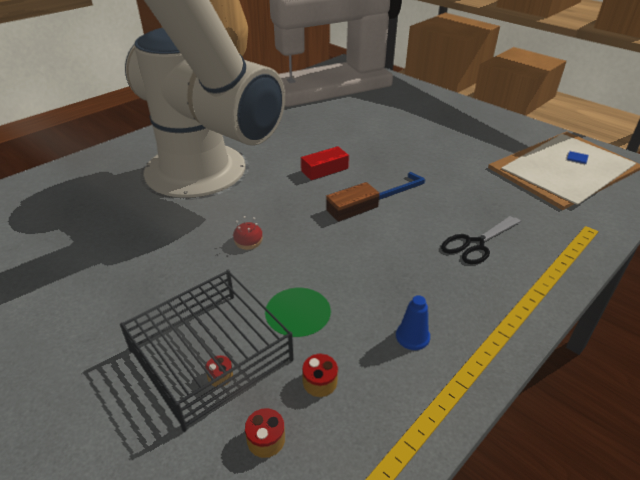

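Candidates in the top view: tins at (433,145) and (496,137) are large and outside the rack, and the one at (486,205) is small and under the rack, so that one is meant. Sleeves: wooden at (239,284), holding the puller, is meant; red at (200,369) is not. Blue bar runs (212,276) to (140,260), foot pointing down to (140,280). Next I'll measure.

```bash
cat > meas.py <<'E'
from h import *
def bar(im,d,name='top',roi=(100,230,240,300)):
    W=cloud(name,d); hsv=cv2.cvtColor(im,cv2.COLOR_RGB2HSV)
    m=cv2.inRange(hsv,(100,110,50),(125,255,255))>0
    k=np.zeros_like(m); k[roi[2]:roi[3],roi[0]:roi[1]]=1; m&=k
    return m
E
python3 - <<'E'
from meas import *
im=cv2.imread('pics/top0.png')[:,:,::-1].copy(); d=np.load('top0.npy'); W=cloud('top',d)
c=get_calibration('top'); print(c['fx'],c['dist'])
m=bar(im,d); v,u=np.nonzero(m); P=onplane('top',np.c_[u,v],0.015)
f=u>148  # bar proper
q=P[f]; mu=q.mean(0); w=np.linalg.svd(q[:,:2]-mu[:2],full_matrices=False)[2][0]; print('bar dir',w,np.degrees(np.arctan2(w[1],w[0])),'mu',mu, 'res',np.std((q[:,:2]-mu[:2])@[-w[1],w[0]]))
s=(P[:,:2]-mu[:2])@w; t=(P[:,:2]-mu[:2])@[-w[1],w[0]]; print('along',np.percentile(s,[0,1,99,100]),'across',t.min(),t.max())
# sleeve top
z=W[:,:,2]; k=np.zeros_like(m); k[255:312,195:285]=1
sm=k&(z>0.035)&(z<0.055); v,u=np.nonzero(sm); Q=onplane('top',np.c_[u,v],0.044)[:,:2]
r=cv2.minAreaRect((Q*1000).astype(np.float32)); print('sleeve',r, np.median(z[sm]))
# tin lid
hsv=cv2.cvtColor(im,cv2.COLOR_RGB2HSV)
red=((hsv[:,:,0]<8)|(hsv[:,:,0]>172))&(hsv[:,:,1]>150)&(hsv[:,:,2]>70)
k[:]=0;k[190:222,470:505]=1
v,u=np.nonzero(red&k); print('tin px',u.min(),u.max(),v.min(),v.max(),'z',np.nanmedian(z[red&k]))
Q=onplane('top',np.c_[u,v],0.03)[:,:2]; print('lid mean',Q.mean(0),'encl',cv2.minEnclosingCircle((Q*1000).astype(np.float32)))
# rack
k[:]=0;k[160:300,415:570]=1
v,u=np.nonzero(k&(z>0.055)&(z<0.09)); Q=onplane('top',np.c_[u,v],0.074)[:,:2]
print('rack',cv2.minAreaRect((Q*1000).astype(np.float32)),len(Q), np.median(z[k&(z>0.055)&(z<0.09)]))
g=(hsv[:,:,0]>50)&(hsv[:,:,0]<85)&(hsv[:,:,1]>120); v,u=np.nonzero(g); Q=onplane('top',np.c_[u,v],0); print('pad',Q.mean(0),len(u),np.sqrt(len(u)/np.pi)*2*1.17/c['fx'])
a=cv2.resize(im[160:300,415:570],None,fx=4,fy=4,interpolation=cv2.INTER_CUBIC)
save('pics/rackcrop.png',a)
E
```

```text
534.3587185237435 [0.05388223 0.         0.         0.         0.        ]
bar dir [0.25198361 0.9677315 ] 75.40507694772147 mu [0.46233371 0.29947352 0.015     ] res 0.0028378410023872087
along [-0.06730759 -0.06540661  0.0918819   0.09349157] across -0.004995106360284887 0.04414046482296396
sleeve ((428.4559326171875, 169.306396484375), (121.96737670898438, 58.167110443115234), 75.52294921875) 0.04407869418333088
tin px 477 496 195 214 z 0.030358803021828473
lid mean [ 0.59595412 -0.35999547] encl ((596.0390625, -359.28265380859375), 21.6743221282959)
rack ((550.7416381835938, -343.4672546386719), (221.65911865234375, 207.3131866455078), 84.13551330566406) 2922 0.07500679158290102
pad [ 0.58312665 -0.16263309  0.        ] 2641 0.126967398732164
```

View pics/rackcrop.png

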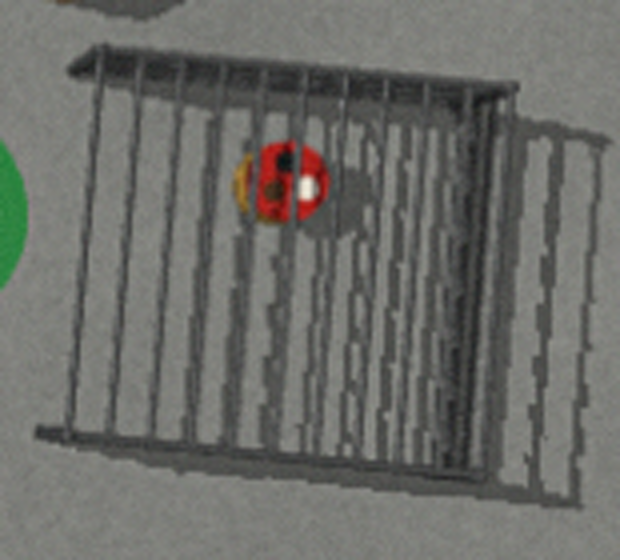

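The crop shows one small red-lidded tin under the roof at crop (285,185), which is (486,205) in full, and it is the smallest. The rack is open on the left, toward the pad. The sleeve and bar measurements agree within 1 mm. Now I'll draw the puller out.

```bash
cat >> h.py <<'E'
from scipy.spatial.transform import Rotation as Ro
def rpy(yaw_deg,flip=False):   # tool pointing down, jaws opening across a puller whose x axis has this heading
    a=np.radians(yaw_deg+90+(180 if flip else 0)); x=np.array([0,0,-1.]); z=np.array([np.cos(a),np.sin(a),0])
    return Ro.from_matrix(np.c_[x,np.cross(z,x),z]).as_euler('xyz')
def best(p,yaw):
    c=[(abs(q[5]),f) for f in(0,1) if (q:=manip.ik(p,rpy(yaw,f))) is not None]; return c
SL=np.array([0.4297,0.1742]); SY=75.45
def ax(yaw): a=np.radians(yaw); return np.array([np.cos(a),np.sin(a)]),np.array([-np.sin(a),np.cos(a)])
E
python3 - <<'E'
from h import *
print(onplane('top',[(440,172),(543.75,181.2),(432.5,268.75),(537.5,278.75)],0.074).round(4))
e,n=ax(SY); g=SL+85*e/1000; t=SL+(85+135)*e/1000
P=lambda q,z:[*q,z]
for f in(0,1):
    print(f,[None if (q:=manip.ik(p,rpy(y,f))) is None else q[5] for p,y in((P(g,.1),SY),(P(t,.1),SY),([.50,-.10,.15],-86),([.5,-.2,.01],-86))])
E
```

```text
[[ 0.6608 -0.2514  0.074 ]
 [ 0.6398 -0.4634  0.074 ]
 [ 0.461  -0.2327  0.074 ]
 [ 0.4397 -0.4454  0.074 ]]
0 [np.float64(-2.4857468966112943), np.float64(-2.3101451757203293), np.float64(-0.38436174682469293), np.float64(-0.5612211619208924)]
1 [np.float64(0.6558457569784992), np.float64(0.8314474778694638), np.float64(2.7572309067651), np.float64(2.5803714916689007)]<sys>:0: UserWarning: Gimbal lock detected. Setting third angle to zero since it is not possible to uniquely determine all angles.
```

```bash
cat > s1.py <<'E'
import warnings; warnings.filterwarnings('ignore')
from h import *
e,n=ax(SY); o=rpy(SY,1); g=SL+85*e/1000; t=SL+220*e/1000
manip.reach([*g,.12],o); manip.line_to([*g,.004],rate=.12); manip.clamp(50); print('open',status.current_opening())
manip.line_to([*g,.006],rate=.03); print(status.current_ft_force())
print(manip.line_to([*t,.006],rate=.08,until_force=25)); print(status.current_ft_force(),status.current_opening(),status.current_tcp_pos())
im,d=grab_frame('top'); save('pics/top1.png',im); np.save('top1.npy',d); print(status.current_t())
E
python3 s1.py; python3 -c "
import cv2;a=cv2.imread('pics/top1.png')[200:340,60:290];cv2.imwrite('pics/c1.png',cv2.resize(a,None,fx=3,fy=3))"
```

```text
open 0.00032737243844058644
[-0.73984022 -0.47059266  0.05636995]
False
[ 0.34066775 -0.61961389 -0.19778133] -0.00015297469953257044 [0.48487639 0.38678151 0.00599997]
8.2417
```

View pics/c1.png

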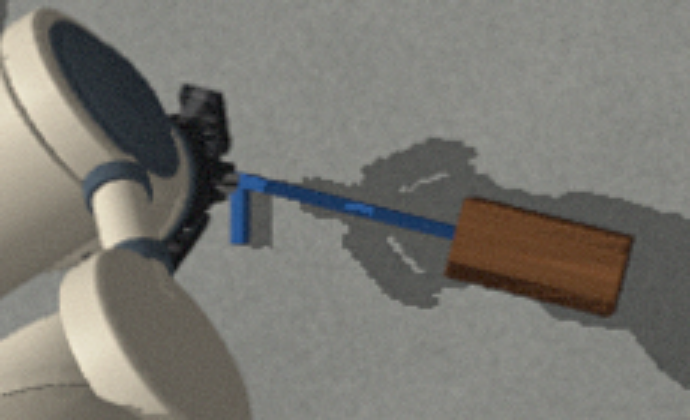

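The fingers closed on nothing and the puller has not moved: hook still at crop (240,180). I'll go back, close in and look from the scene camera before drawing again.

```bash
cat > s2.py <<'E'
import warnings; warnings.filterwarnings('ignore')
from h import *
from meas import bar
e,n=ax(SY); o=rpy(SY,1); g=SL+110*e/1000
p=status.current_tcp_pos(); manip.line_to([p[0],p[1],.05],rate=.15); manip.release()
manip.reach([*g,.05],o)
im,d=grab_frame('top'); m=bar(im,d); v,u=np.nonzero(m); print('bar px mean then',len(u),u.mean(),v.mean())
im0=cv2.imread('pics/top0.png')[:,:,::-1].copy(); m0=bar(im0,d); v,u=np.nonzero(m0&(np.arange(640)>0)); print(len(u),u.max(),v.mean())
print(manip.line_to([*g,.001],rate=.05,until_force=8),status.current_tcp_pos(),status.current_ft_force(),status.current_orientation())
im,d=grab_frame('scene'); W=cloud('scene',d)
u,v=topix('scene',[*g,.01])[0].astype(int); print(u,v)
a=cv2.resize(im[v-50:v+40,u-60:u+60],None,fx=5,fy=5,interpolation=cv2.INTER_CUBIC)
manip.clamp(50); print(status.current_opening(),status.current_tcp_pos(),status.current_ft_force())
im,d=grab_frame('scene'); b=cv2.resize(im[v-50:v+40,u-60:u+60],None,fx=5,fy=5,interpolation=cv2.INTER_CUBIC)
save('pics/s2.png',cv2.resize(np.hstack([a,b]),(800,300))); print(status.current_t())
E
python3 s2.py
```

```text
bar px mean then 139 196.0503597122302 273.3956834532374
459 210 268.6971677559913
False [0.45751777 0.28077574 0.00127866] [ 0.05823391  0.35438764 -0.22031113] [0.74366503 1.57028374 0.4897034 ]
388 191
-0.00013136163457123085 [0.45735355 0.2806539  0.00098974] [ 0.49541978  0.18056618 -0.3177445 ]
12.0333
```

View pics/s2.png

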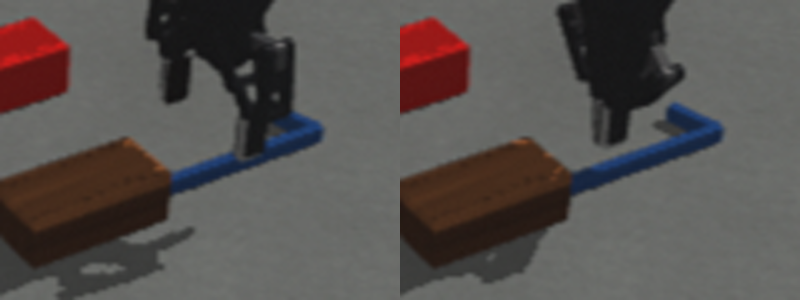

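Left, the open fingers straddle the wrong line. Right, the shut tips at crop (610,145) appear behind or above the bar. I'll measure where the tips really are with depth.

```bash
cat > s3.py <<'E'
import warnings; warnings.filterwarnings('ignore')
from h import *
im,d=grab_frame('scene'); W=cloud('scene',d)
k=np.zeros(d.shape,bool); k[141:200,370:415]=1
dark=im.max(2)<120
hsv=cv2.cvtColor(im,cv2.COLOR_RGB2HSV)
b=k&(hsv[:,:,0]>100)&(hsv[:,:,0]<125)&(hsv[:,:,1]>110)&(hsv[:,:,2]>50)
Q=W[b]; print('bar z',np.nanpercentile(Q[:,2],[5,50,95]))
e,n=ax(SY)
for v in range(160,196,3):
    print(v,[tuple((W[v,u]*1000).round().astype(int)) if d[v,u]>0 else 0 for u in (384,388,391,394,397)])
rel=Q[:,:2]-SL; print('bar across (scene)',np.nanmedian(rel@n),'along',np.nanpercentile(rel@e,[1,99]))
R=Ro.from_euler('xyz',status.current_orientation()).as_matrix(); print(R.round(3), Ro.from_euler('xyz',rpy(SY,1)).as_matrix().round(3))
E
python3 s3.py
```

```text
bar z [0.00459199 0.01387552 0.01858302]
160 [(np.int64(445), np.int64(265), np.int64(105)), (np.int64(453), np.int64(270), np.int64(106)), (np.int64(468), np.int64(262), np.int64(116)), (np.int64(472), np.int64(268), np.int64(116)), (np.int64(484), np.int64(263), np.int64(123))]
163 [(np.int64(439), np.int64(274), np.int64(90)), (np.int64(453), np.int64(272), np.int64(97)), (np.int64(468), np.int64(263), np.int64(108)), (np.int64(468), np.int64(275), np.int64(103)), (np.int64(476), np.int64(277), np.int64(105))]
166 [(np.int64(443), np.int64(269), np.int64(86)), (np.int64(453), np.int64(273), np.int64(88)), (np.int64(470), np.int64(262), np.int64(100)), (np.int64(472), np.int64(272), np.int64(97)), (np.int64(471), np.int64(284), np.int64(91))]
169 [(np.int64(371), np.int64(368), np.int64(2)), (np.int64(458), np.int64(266), np.int64(85)), (np.int64(468), np.int64(265), np.int64(90)), (np.int64(476), np.int64(267), np.int64(92)), (np.int64(490), np.int64(260), np.int64(101))]
172 [(np.int64(383), np.int64(353), np.int64(5)), (np.int64(456), np.int64(271), np.int64(73)), (np.int64(467)
[... 1227 characters left out ...]
np.int64(20)), 0]
190 [(np.int64(437), np.int64(287), np.int64(3)), (np.int64(457), np.int64(277), np.int64(17)), (np.int64(464), np.int64(280), np.int64(19)), (np.int64(468), np.int64(288), np.int64(17)), (np.int64(468), np.int64(301), np.int64(11))]
193 [(np.int64(457), np.int64(262), np.int64(15)), (np.int64(463), np.int64(270), np.int64(14)), (np.int64(464), np.int64(282), np.int64(9)), (np.int64(465), np.int64(294), np.int64(4)), (np.int64(472), np.int64(298), np.int64(5))]
bar across (scene) -0.005181934580569714 along [0.07769421 0.21194004]
[[-0.     0.251  0.968]
 [-0.     0.968 -0.251]
 [-1.    -0.    -0.   ]] [[ 0.     0.251  0.968]
 [ 0.     0.968 -0.251]
 [-1.     0.     0.   ]]
```

The real tips sit about 37 mm above the reported TCP height (z about 0.038 when it says 0.001), while xy is right. I'll correct for that: descend under a force guard and grip.

```bash
cat > s4.py <<'E'
import warnings; warnings.filterwarnings('ignore')
from h import *
e,n=ax(SY); g=SL+95*e/1000
manip.release(); manip.line_to([*g,.0],rate=.1)
print(manip.line_to([*g,-.031],rate=.05,until_force=6),status.current_tcp_pos(),status.current_ft_force())
manip.clamp(40); print(status.current_opening(),status.current_tcp_pos(),status.current_ft_force())
im,d=grab_frame('scene'); u,v=topix('scene',[*g,.01])[0].astype(int)
save('pics/s4.png',cv2.resize(im[v-50:v+40,u-60:u+60],None,fx=5,fy=5,interpolation=cv2.INTER_CUBIC)); print(status.current_t())
E
python3 s4.py
```

```text
False [ 0.45361821  0.26616829 -0.03098924] [-0.03982763 -0.59665832  0.11029499]
0.008817022192406708 [ 0.45371773  0.26616848 -0.03082321] [ 0.33781636 -0.56936424  4.81617165]
14.6583
```

View pics/s4.png

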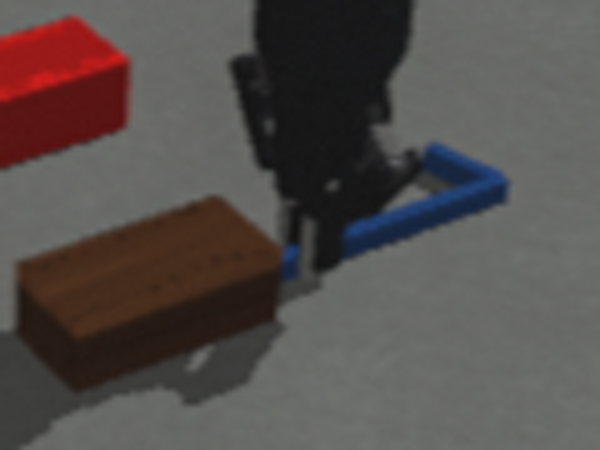

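The jaws now hold the bar (opening 8.8 mm), just ahead of the sleeve mouth at crop (310,250). Drawing it out and laying it down.

```bash
cat > s5.py <<'E'
import warnings; warnings.filterwarnings('ignore')
from h import *
e,n=ax(SY); g=SL+95*e/1000; t=SL+(95+140)*e/1000
manip.clamp(70)
manip.line_to([*g,-.0285],rate=.03); print(status.current_ft_force())
print(manip.line_to([*t,-.0285],rate=.1,until_force=25),status.current_ft_force(),status.current_opening())
print(manip.line_to([*t,-.0305],rate=.03,until_force=6),status.current_ft_force())
manip.release(); manip.line_to([*t,.08],rate=.25)
# step aside for a clear view
manip.reach([.45,.05,.2],rpy(SY,1))
im,d=grab_frame('top'); save('pics/top5.png',im); np.save('top5.npy',d); print(status.current_t())
hsv=cv2.cvtColor(im,cv2.COLOR_RGB2HSV)
k=np.zeros(d.shape,bool); k[200:330,40:240]=1
W=cloud('top',d)
print('orange hsv', hsv[264,180])
save('pics/c5.png',cv2.resize(im[200:330,40:260],None,fx=3.5,fy=3.5))
b=k&(hsv[:,:,0]>100)&(hsv[:,:,0]<125)&(hsv[:,:,1]>110)&(hsv[:,:,2]>50)
h=k&(hsv[:,:,0]>4)&(hsv[:,:,0]<20)&(hsv[:,:,1]>180)&(hsv[:,:,2]>170)
for nme,mm,z in(('bar',b,.015),('handle',h,.024)):
    v,u=np.nonzero(mm); Q=(onplane('top',np.c_[u,v],z)[:,:2]*1000).astype(np.float32); print(nme,len(u),cv2.minAreaRect(Q),np.nanmedian(W[mm][:,2]))
E
python3 s5.py
```

```text
[ 0.11749827 -0.09897751 -1.25803842]
False [-0.22554423  0.05959169 -1.27953301] 0.007921764928388616
False [ 0.18407331 -0.40494062 -1.17294767]
19.6917
orange hsv [ 7 30 77]
bar 487 ((498.4808044433594, 444.3365173339844), (49.22650909423828, 162.3362274169922), 0.30675703287124634) 0.014934896804772668
handle 409 ((463.8606262207031, 310.7327575683594), (95.1860122680664, 19.026275634765625), 75.46136474609375) 0.024577913281806585
```

View pics/c5.png

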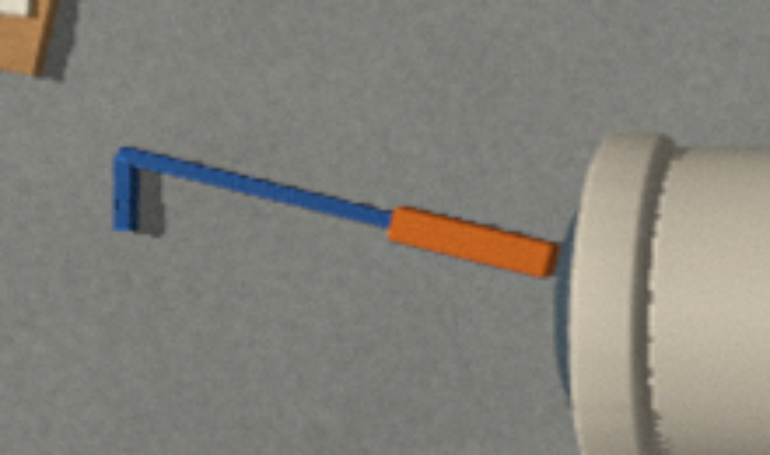

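The puller lies flat and free: handle at crop (472,240), hook at (123,155), well away from the sleeve. Now I'll take it by the handle, 20 mm behind its middle, carry it over and check it in hand before going in.

```bash
cat >> h.py <<'E'
H0=np.array([.4645,.3103]); TIN=np.array([.596,-.3597]); PAD=np.array([.583,-.1626]); YW=-86.2; GX=-.020; ZG=-.0305
def tcp_for(tx,ty,tin=TIN):   # TCP xy so that point `tin` has tool coordinates tx,ty (mm)
    e,n=ax(YW); return tin-tx*e/1000-ty*n/1000+GX*e
E
cat > s6.py <<'E'
import warnings; warnings.filterwarnings('ignore')
from h import *
e,n=ax(75.46); o=rpy(75.46,0); g=H0+GX*e
manip.reach([*g,.06],o); print(manip.line_to([*g,ZG],rate=.12,until_force=8),status.current_ft_force())
manip.clamp(100); print(status.current_opening(),status.current_ft_force())
manip.line_to([*g,ZG+.17],rate=.2)
s=tcp_for(385,78); print(s)
manip.reach([*s,ZG+.17],rpy(YW,0)); manip.line_to([*s,ZG+.02],rate=.15); print(status.current_opening(),status.current_ft_force(),status.current_t())
for c in('top','scene'):
    im,d=grab_frame(c); save(f'pics/{c}6.png',im); np.save(f'{c}6.npy',d)
a=cv2.imread('pics/top6.png')[110:330,300:560]; b=cv2.imread('pics/scene6.png')[230:450,100:360]
cv2.imwrite('pics/c6.png',cv2.resize(np.hstack([a,b]),(800,338)))
E
python3 s6.py
```

```text
False [-0.27123549  0.51492228  0.80774879]
0.02035502689236972 [-0.53636338 -1.50944386  5.2524612 ]
[0.49133056 0.03924023]
0.020055172654101328 [ 0.29581545  0.04294222 -0.86876696] 27.8083
```

View pics/c6.png

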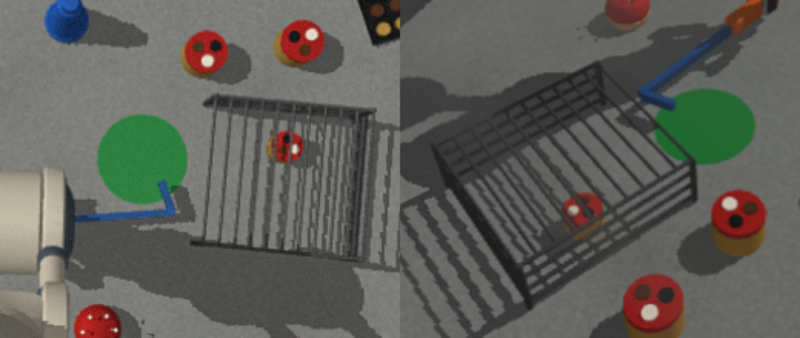

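The hook points forward, foot toward the tin's far side (+x), corner at crop (172,212). I'll check the puller's sag and alignment numerically before inserting.

```bash
cat > s7.py <<'E'
import warnings; warnings.filterwarnings('ignore')
from h import *
def toolpose(tag):
    im=cv2.imread(f'pics/top{tag}.png')[:,:,::-1].copy(); d=np.load(f'top{tag}.npy'); W=cloud('top',d)
    hsv=cv2.cvtColor(im,cv2.COLOR_RGB2HSV); k=np.zeros(d.shape,bool); k[215:275,340:425]=1
    k[225:275]&=True
    b=k&(hsv[:,:,0]>100)&(hsv[:,:,0]<125)&(hsv[:,:,1]>110)&(hsv[:,:,2]>50)
    v,u=np.nonzero(b); return u,v,W
u,v,W=toolpose('6'); Z=W[v,u,2]
e,n=ax(YW); p=np.array(status.current_tcp_pos())[:2]-GX*e
z=np.nanmedian(Z); P=onplane('top',np.c_[u,v],.034)[:,:2]-p
a=P@e; c=P@n; print('t range',a.min(),a.max(),'c',c.min(),c.max(),len(u))
for lo in np.arange(.09,.23,.02):
    s=(a>lo)&(a<lo+.02); print(round(lo,2),s.sum(), c[s].mean().round(4) if s.any() else '', np.nanmedian(Z[s]).round(4) if s.any() else '')
E
python3 s7.py
```

```text
t range 0.0811311092305883 0.22067946215966805 c -0.007054985231253105 0.04081962338888397 378
0.09 40 -0.0015 0.0341
0.11 42 -0.0022 0.0346
0.13 42 -0.0025 0.0347
0.15 39 -0.0022 0.0345
0.17 40 -0.0025 0.0339
0.19 81 0.0129 0.0338
0.21 77 0.0112 0.0334
0.23 0
```

```bash
cat > s8.py <<'E'
import warnings; warnings.filterwarnings('ignore')
from h import *
z=ZG+.001
p=tcp_for(385,76); print(manip.line_to([*p,z],rate=.06,until_force=8),status.current_ft_force())
p=tcp_for(166,76); print(manip.line_to([*p,z],rate=.1,until_force=8),status.current_ft_force(),status.current_tcp_pos())
im,d=grab_frame('top'); a=im[150:300,330:560]
p=tcp_for(166,30); print(manip.line_to([*p,z],rate=.06,until_force=6),status.current_ft_force(),status.current_tcp_pos())
im,d=grab_frame('top'); b=im[150:300,330:560]
save('pics/c8.png',cv2.resize(np.vstack([a,b]),None,fx=2,fy=2,interpolation=cv2.INTER_CUBIC)); print(status.current_t())
E
python3 s8.py
```

```text
True [-0.80969737  1.34506685 12.30240086]
True [ 0.31530932 -2.22717686  3.27760642] [ 0.50409431 -0.12045459 -0.03016844]
False [-0.3628792   0.612526   -0.87443055] [ 0.5534517  -0.1758059  -0.02951636]
31.2667
```

View pics/c8.png

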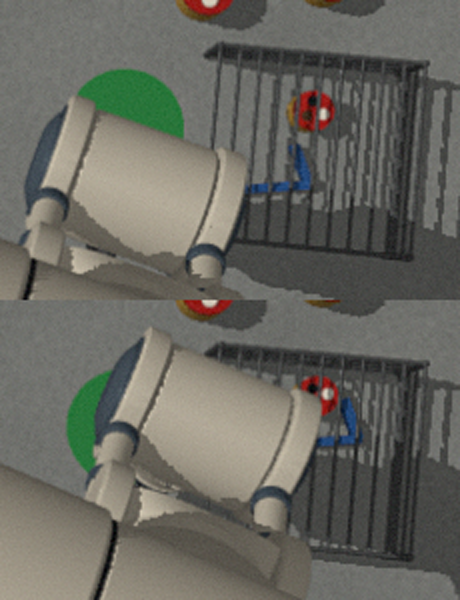

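The bench touch (12 N, then relaxing) stopped the straight insertion early, so the tool came in diagonally and nudged the tin about 15 mm to +x. Even so, the foot (crop (350,415)) is now behind the tin (320,397). I'll measure both again before pulling.

```bash
cat >> h.py <<'E'
def tin_now(im,roi):
    hsv=cv2.cvtColor(im,cv2.COLOR_RGB2HSV); red=((hsv[:,:,0]<8)|(hsv[:,:,0]>172))&(hsv[:,:,1]>150)&(hsv[:,:,2]>70)
    k=np.zeros(red.shape,bool); k[roi[0]:roi[1],roi[2]:roi[3]]=1; v,u=np.nonzero(red&k)
    Q=onplane('top',np.c_[u,v],.03)[:,:2]; c,r=cv2.minEnclosingCircle((Q*1000).astype(np.float32)); return np.array(c)/1000,r,len(u)
def blue_in_tool(im,roi,z):
    hsv=cv2.cvtColor(im,cv2.COLOR_RGB2HSV); b=(hsv[:,:,0]>100)&(hsv[:,:,0]<125)&(hsv[:,:,1]>110)&(hsv[:,:,2]>35)
    k=np.zeros(b.shape,bool); k[roi[0]:roi[1],roi[2]:roi[3]]=1; v,u=np.nonzero(b&k)
    e,n=ax(YW); P=onplane('top',np.c_[u,v],z)[:,:2]-(np.array(status.current_tcp_pos())[:2]-GX*e); return P@e*1000,P@n*1000
E
python3 - <<'E'
import warnings; warnings.filterwarnings('ignore')
from h import *
im,d=grab_frame('top'); t,r,N=tin_now(im,(180,222,465,515)); print(t,r,N)
a,c=blue_in_tool(im,(180,240,480,520),.015); print('foot/bar tool coords',a.min(),a.max(),c.min(),c.max(),len(a))
for lo in range(150,230,8):
    s=(a>lo)&(a<lo+8); print(lo,s.sum(),(c[s].min().round(1),c[s].max().round(1)) if s.any() else '')
e,n=ax(YW); h=np.array(status.current_tcp_pos())[:2]-GX*e; print('tin tool',(t-h)@e,(t-h)@n)
W=cloud('top',d); print('tin z',np.nanmedian(W[196:206,482:496,2]))
E
```

```text
[ 0.61243512 -0.36475824] 21.261600494384766 119
foot/bar tool coords 171.12921483162907 221.33968396485798 -6.94171703309586 43.820051187000594 175
150 0 
158 0 
166 5 (np.float64(-5.8), np.float64(0.6))
174 13 (np.float64(-6.5), np.float64(0.5))
182 17 (np.float64(-6.9), np.float64(2.0))
190 7 (np.float64(-5.4), np.float64(1.1))
198 40 (np.float64(-6.0), np.float64(42.0))
206 78 (np.float64(-6.5), np.float64(43.8))
214 15 (np.float64(-4.8), np.float64(26.0))
222 0 
tin tool 0.1723978353063129 0.046252647276652195
tin z 0.3584509913013648
```

```bash
cat > s9.py <<'E'
import warnings; warnings.filterwarnings('ignore')
from h import *
z=ZG+.001; e,n=ax(YW); T=np.array([.6124,-.3648])
p=tcp_for(166.5,46,T); print(manip.line_to([*p,z],rate=.05,until_force=8))
p=tcp_for(166.5,28,T); print(manip.line_to([*p,z],rate=.05,until_force=8),status.current_ft_force())
im,d=grab_frame('top'); print('tin',tin_now(im,(170,230,455,520))); a=im[150:300,330:560]
q=tcp_for(181,27,PAD); m=p+(q-p)*.35; print('q',q)
print(manip.line_to([*m,z],rate=.06,until_force=20),status.current_ft_force())
im,d=grab_frame('top'); print('tin',tin_now(im,(170,230,430,520))); b=im[150:300,330:560]
save('pics/c9.png',cv2.resize(np.vstack([a,b]),None,fx=2,fy=2,interpolation=cv2.INTER_CUBIC)); print(status.current_t())
im,d=grab_frame('scene'); save('pics/scene9.png',im)
E
python3 s9.py; python3 -c "
import cv2,numpy as np;a=cv2.imread('pics/c9.png');b=cv2.imread('pics/scene9.png')[180:480,80:400]
b=cv2.resize(b,(340,600)) if 0 else cv2.copyMakeBorder(b,0,300,0,0,cv2.BORDER_CONSTANT);cv2.imwrite('pics/d9.png',np.hstack([a,b]))"
```

```text
False
False [-0.16503105  0.32997614 -1.13406249]
tin (array([ 0.61205316, -0.37385059]), 18.4487361907959, 58)
q [0.54273831 0.0361687 ]
False [ 0.66571374  0.54571768 -1.63239285]
tin (array([ 0.60021448, -0.30493195]), 21.898052215576172, 200)
33.6167
```

View pics/d9.png

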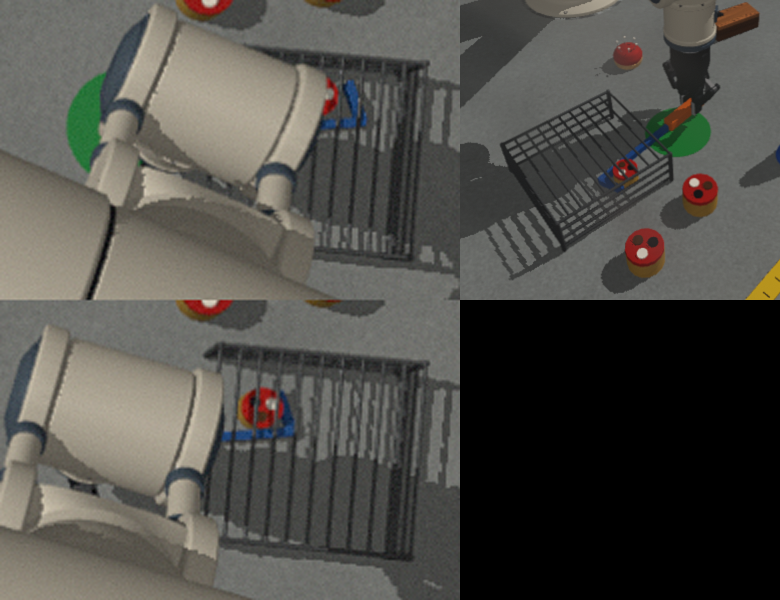

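The tin (lower left, (262,408)) is nested in the hook and coming out upright. I'll carry on to the pad, lay the puller down and let go.

```bash
cat > s10.py <<'E'
import warnings; warnings.filterwarnings('ignore')
from h import *
z=ZG+.001; e,n=ax(YW); q=tcp_for(181,27,PAD)
print(manip.line_to([*q,z],rate=.07,until_force=20),status.current_ft_force())
im,d=grab_frame('top'); print('tin',tin_now(im,(170,250,350,430)))
manip.line_to([*q,ZG],rate=.02,until_force=5)
manip.release(); manip.line_to([*q,.12],rate=.15)
manip.reach([.42,.2,.25],rpy(YW,0)); manip.hold(.3)
im,d=grab_frame('top'); t=tin_now(im,(170,250,350,430)); print('tin',t,'off pad',np.linalg.norm(t[0]-PAD)); W=cloud('top',d)
u,v=topix('top',[*t[0],.03])[0].astype(int); print('lid z',np.nanmedian(W[v-4:v+5,u-4:u+5,2]))
a=im[90:350,130:570]; im2,_=grab_frame('scene'); save('pics/c10.png',np.vstack([cv2.resize(a,(507,300)),cv2.resize(im2[150:450,60:567],(507,300))])); print(status.current_t(),status.current_opening())
E
python3 s10.py
```

```text
False [-0.17423671 -0.43261391 -1.78847099]
tin (array([ 0.58104181, -0.16487138]), 21.686595916748047, 245)
tin (array([ 0.58104181, -0.16487138]), 21.686595916748047, 248) off pad 0.0029989490549013867
lid z 0.030161813815539285
39.3083 0.08572985171527166
```

View pics/c10.png

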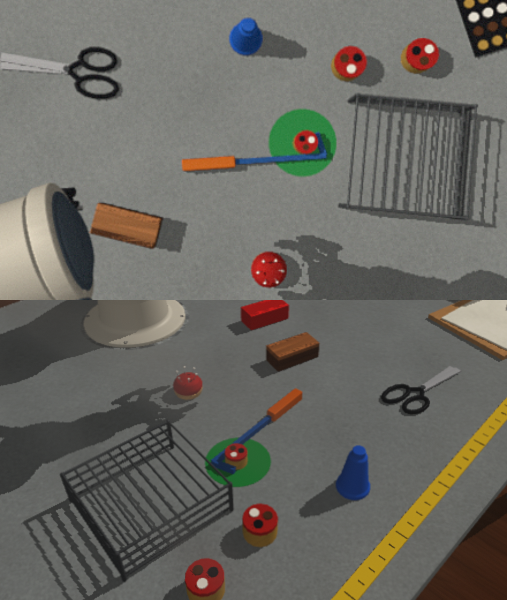

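The tin stands upright on the pad, 3 mm from its centre. The puller lies flat outside the rack, the bystanders look undisturbed, and the gripper is clear.

```bash
python3 -c "
from rig import finish_job; print(finish_job())"
```

```text
the job is handed in; nothing more can be done
None
```

The job is done and handed in at about 39 s. I drew the puller out by its bar, laid it down clear of the sleeve, took it again by the handle and hooked the tin out onto the pad.

**Final checks:**
- **Tin:** it is about 3 mm off the pad centre (43 mm allowed). Its lid is at z = 30 mm, so it is upright.
- **Puller:** it lies flat on the bench outside the rack.
- **Gripper:** it is open and clear of everything.
- **Bystanders:** the cone, pincushion and shears look unmoved, but I judged that by eye and did not measure it.

**What went wrong or disagreed:**
- **Missed grasp:** the first grasp closed on air. The real fingertips sit about 37 mm higher than the reported TCP, so I measured this with the camera and corrected for it.
- **Interrupted insertion:** a 12 N touch on the bench set off the force guard early. The hook then entered diagonally and nudged the tin about 15 mm sideways under the rack. Only the puller should have touched it, since the hand stayed outside the rack. I measured again and the pull then went cleanly.

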